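# Lock the slotted nut of a denture flask clamp

### The arm

A 6-joint arm with a two-finger parallel gripper is mounted at the origin on a cart in front of the work surface, level with it; the furniture and walls round the work are solid. World frame = base frame: x ahead of the robot, y to its left, z up, the work surface at z = 0. Lengths are in m, angles in rad, forces in N, time in s.
With the tool pointing down it reaches from about 0.275 to 0.725 m from the base axis. Payload 15.9 kg.
Tool frame: the origin (TCP) lies between the finger pads; the fingertips stand 8 mm ahead of it and the grasp point (between the pads) lies 11 mm behind it (r.nose_length is the distance from the TCP to the fingertips, in m); z points along the fingers, y is the line along which they close (so a half turn about z gives the same grasp; the last joint's range is limited). The gripper opens to 85 mm and grips with 20 to 120 N. Pads are 22 mm wide; open, the fingers measure 114 mm over their backs; the gripper's body (76 mm by 85 mm) begins 54 mm behind the grasp point. The pads swing forward as they close: fully open they stand 13 mm farther back than shut.
Start: joints at [-1.217, 0.213, -0.034, 1.323, 0, 1.571], TCP at [0.173, -0.469, 0.239] pointing down, gripper open.
Joint ranges: [-2.98, 2.98], [-0.74, 1.72], [-1.14, 1.35], [-2.1, 2.04], [-1.57, 1.44], [-3.14, 3.14]. Speed limits (rad/s): [1.89, 1.89, 2.39, 2.57, 3.14, 3.14].

### API

Orientations are given as a unit quaternion [x, y, z, w].
In Python, from workcell import r gives the robot as it stands.
- The arm moves only by the tool nudge_tcp, called after "Emit:" as a command line: name --argument value ..., lists and objects as JSON in quotes. Schema: {"type":"object","properties":{"steps":{"type":"object","properties":{"increments":{"type":"array","items":{"type":"array","items":{"type":"number"},"minItems":4,"maxItems":4},"minItems":1,"maxItems":10}},"additionalProperties":false,"required":["increments"]},"aperture":{"type":"number"},"force":{"type":"number"},"only":{"type":"string"},"quiet":{"type":"boolean"},"lines":{"type":"string"}},"required":["steps"],"additionalProperties":false}. steps is an object whose key "increments" holds a list of rows, 1 to 10 of them, each of 4 numbers: dx, dy, dz in m, then a turn about the tool's z in rad; each row is the pose to reach, as a shift and turn from the pose commanded when the call began, along the tool's axes at that moment; what a row does not reach only later rows make up. A row lasts 1/8 s, in which the tool goes at most 0.0625 m and 0.188 rad, less where a joint would pass 70% of its speed; a pose out of reach is approached as far as the arm can. aperture is the finger opening in m, set as the call begins (left out keeps the last). The fingers move at their own pace and stop on an object; force is the grip in N (left out, the last holds). Time passes only in rows, so rows that do not move let the fingers close. The tool returns the time, the measured TCP pose, the force, the opening and the grip force at its end. only (a regular expression) keeps the lines of the reply that match it, lines (a string "A,B") keeps lines A to B, and quiet returns only ok. Input that does not fit is refused with a message, and nothing moves.
- r.state(): the state, without advancing time (a new reading comes with each control period).
- r.grab_frame(name): name is "scene" or "top" or "wrist"; returns the picture (420x560x3 uint8, blue, green, red); there is no depth.
- r.get_calibration(name): a dict with "intrinsics" (3x3 intrinsics, pixels), "T" (4x4, takes a point from camera to world coordinates). Camera axes: x right, y down, z forward; pixel columns grow to the right and rows downward; lengths in m; the calibration is good to about 2 mm. A picture is of the moment at which its call begins: read the wrist's pose just before it. get_calibration takes no time and is no camera call; for the wrist camera it gives the pose at the moment of the call.
- r.job_done(): hands the job in; it is judged then, once.
The state is a dict: "time_s": time; "joint_pos": joint angles; "qvel": joint speeds; "effort": joint torques, N m; "tool_pos": TCP position; "ee_rot": TCP orientation; "wrist_force": force on the tool from outside, world axes, zero at the start; "torque": the same for the moment, N m; "grip_width": finger opening in m; "grasp_force": force on a finger pad.
Only numpy, scipy, OpenCV 4.12 (cv2) and the standard library are available. Lean on these libraries where they do the work, as an engineer would, in place of code of your own. Each camera call takes 0.05 s, during which the arm holds its last target. There are 200 camera calls.

### The job

Turn the slotted nut on top of the denture flask clamp clockwise, by less than a quarter turn, until its slot lines up with the notches in the two lugs beside it. Then take the long keeper bar from its rest by its upright tab and lay it, tab up, through both notches and the nut's slot, fully down and centred, and let go. The short keeper bar next to it does not reach the lugs; leave it in the rest.

Things in the scene. Friction and masses are not known exactly. Their poses are not given: they have to be found in the camera images.
- locknut (a joint): Turn (rad) of the dark steel nut about the seat's z, clockwise from above growing, 0 = slot lined up with the notches; starts -1.15 to -0.5, range -1.3 to 0.5, 0.08 N m friction, does not rise. Two upright jaws, slot 22 mm between; grip their flat outer faces: 50 mm apart, 36 long, tops 28 above the seat. At 0 the slot lies along the seat's y, flats face its x; at q turned by -q about z.
- keeper_seat (a point): On the nut's axis, 85 mm up the fixed steel flask clamp (base 104x150 mm, brass flask inside): where the middle of the bar's underside belongs. z up, y along the two notches (either bar end first). Lugs: 44 mm either side along y, 8 thick, 46 wide, tops 7 above the seat (keep fingers on the nut above them); notches 22 wide, floors at seat height, nut slot's floor 1 mm lower.
- keeper_long: Long keeper: flat steel bar 114 long, 14 wide, 10 mm high, with a black upright tab in its middle (26 mm along the bar, 10 thick, top 58 above the underside). Origin: centre of the underside; y along the bar, z up. 0.12 kg. Loose in either of two open channels (18 wide, floor 8 above the worktop, walls to 16, 76 between middles) of a fixed aluminium rest.
- keeper_short: Short keeper, the same but its bar is only 66 mm long; it lies in the other channel of the rest. Not to be used. Origin and axes as for the long one.

How it is judged:
By the outcome, as a careful person would: the job done as asked, in the order asked, and still so for the second after the job is handed in, with the robot touching nothing.
It also fails if it takes over 42 s, if anything falls off the work surface, if the arm or the gripper's body presses on something with over 40 N, if the wrist force passes 120 N, or if a joint passes its speed limit or range.

## Working session

There is one attempt and no reset: what is moved stays moved. The work goes in short steps, Python scripts to look and compute and a tool call to move; the robot and the scene stay as the last step left them, time stands still between calls to the robot, and variables do not carry over. Pictures are saved under pics/ and viewed, at most 10 in all, crops included, and the job is handed in when it is done.

```bash
ls; mkdir -p pics; python3 - <<'E'
from workcell import r
import cv2,numpy as np
for n in("scene","top"):
    cv2.imwrite(f"pics/{n}0.png",r.grab_frame(n))
for n in("scene","top","wrist"):
    c=r.get_calibration(n);print(n,np.round(c["intrinsics"],1).tolist(),np.round(c["T"],3).tolist())
s=r.state();print(s["time_s"],s["tool_pos"],s["ee_rot"],s["grip_width"])
E
```

```text
pics
workcell.py
scene [[499.4, 0.0, 274.9], [0.0, 499.4, 205.8], [0.0, 0.0, 1.0]] [[-0.79, -0.364, 0.493, 0.084], [-0.613, 0.484, -0.624, 0.734], [-0.012, -0.796, -0.606, 0.606], [0.0, 0.0, 0.0, 1.0]]
top [[397.0, 0.0, 280.3], [0.0, 397.0, 216.9], [0.0, 0.0, 1.0]] [[-0.028, -0.991, 0.129, 0.371], [-1.0, 0.029, 0.005, 0.176], [-0.009, -0.129, -0.992, 0.945], [0.0, 0.0, 0.0, 1.0]]
wrist [[346.3, 0.0, 282.5], [0.0, 346.3, 215.5], [0.0, 0.0, 1.0]] [[0.346, -0.904, -0.25, 0.237], [-0.938, -0.333, -0.091, -0.445], [-0.001, 0.266, -0.964, 0.374], [0.0, 0.0, 0.0, 1.0]]
0.1 [ 0.17310958 -0.46874363  0.23887426] [ 9.84393725e-01  1.75979359e-01 -9.98422250e-05 -4.99677401e-04] 0.08556348609421197
```
View pics/top0.png

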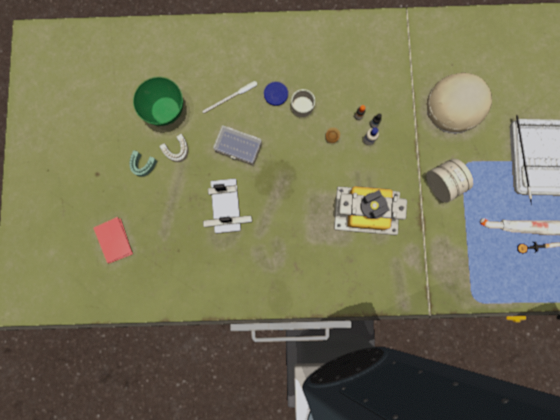

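View pics/scene0.png

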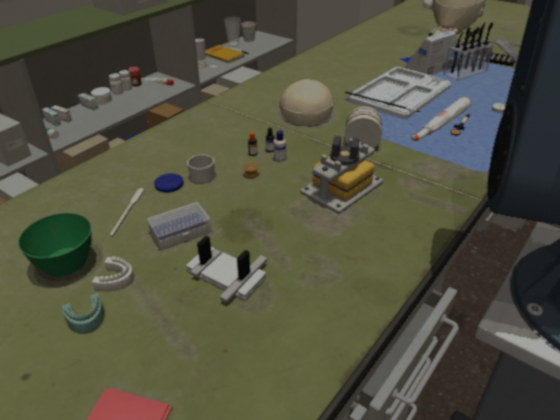

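The top view shows the clamp with its nut near (374,205). The rest is near (226,206), with the long bar in front at (228,220) and the short one at (222,187). In the scene view the nut is near (345,150), the long bar's tab at (243,265) and the short bar's tab at (204,250). I'll enlarge both areas.

```bash
python3 - <<'E'
import cv2,numpy as np
t=cv2.imread("pics/top0.png");s=cv2.imread("pics/scene0.png")
f=lambda im,x,y:cv2.resize(im[y:y+75,x:x+100],(400,300),interpolation=cv2.INTER_CUBIC)
im=np.vstack([np.hstack([f(t,325,170),f(t,180,168)]),np.hstack([f(s,295,135),f(s,180,228)])])
cv2.imwrite("pics/crops.png",im)
E
```

View pics/crops.png

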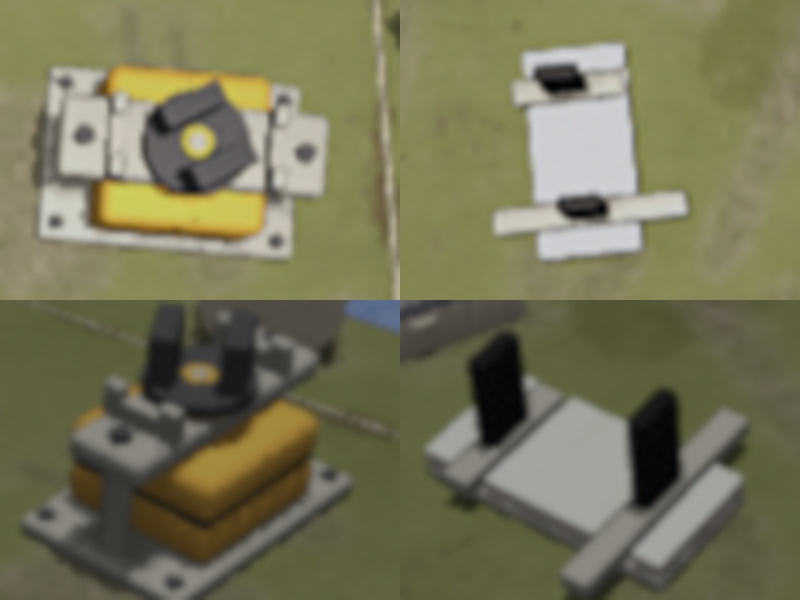

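The crops show the following:
- **Nut:** the bolt is at top px (374.5,205.3) and scene px (344.5,153.3). The slot is turned about 30-35° from the lug line.
- **Long bar:** in the top view its ends are near (203.9,223.5) and (271.5,219).
- **Short bar:** it is the one with its tab at top px (220,187).

Next I triangulate from both views.

```bash
cat > h.py <<'E'
import numpy as np
from scipy.spatial.transform import Rotation as R
def ray(c,p):
    d=np.linalg.inv(c["intrinsics"])@[p[0],p[1],1.];T=np.array(c["T"]);return T[:3,3],T[:3,:3]@d/np.linalg.norm(d)
def tri(*cp):
    A=np.zeros((3,3));b=np.zeros(3);rs=[ray(c,p) for c,p in cp]
    for o,d in rs:
        M=np.eye(3)-np.outer(d,d);A+=M;b+=M@o
    x=np.linalg.solve(A,b);return x,max(np.linalg.norm((np.eye(3)-np.outer(d,d))@(x-o)) for o,d in rs)
def atz(c,p,z):
    o,d=ray(c,p);return o+d*(z-o[2])/d[2]
def px(c,X):
    T=np.linalg.inv(c["T"]);q=c["intrinsics"]@(T[:3,:3]@X+T[:3,3]);return q[:2]/q[2]
def local(s,X):  # shift in tool axes from TCP s to X
    return R.from_quat(s["ee_rot"]).inv().apply(np.array(X)-s["tool_pos"])
E
python3 - <<'E'
from h import *;from workcell import r
t=r.get_calibration("top");s=r.get_calibration("scene")
C=lambda x,y,a,b:(a+x/4,b+y/4)
P=lambda n,a,b:print(n,*[np.round(v,4) for v in tri((t,C(*a)),(s,C(*b)))])
P("bolt",(198,141,325,170),(198,73,295,135))
P("longtab",(575,203,80,168),(655,102,80,228))   # right crops start at col 400 -> 180-100
P("shorttab",(555,74,80,168),(497,47,80,228))
P("barendR",(688,203,80,168),(577,280,80,228))
P("barendR?",(688,203,80,168),(735,120,80,228))
P("barendL",(496,222,80,168),(735,120,80,228))
P("lugL",(84,134,325,170),(122,136,295,135))
print("flat",atz(t,C(688,203,80,168),.018),atz(t,C(496,222,80,168),.018))
for st in [r.state()]:print(R.from_quat(st["ee_rot"]).as_matrix().round(3).tolist())
E
```

```text
bolt [ 0.5039 -0.0264  0.0828] 0.0012
longtab [0.485  0.3068 0.0673] 0.0004
shorttab [0.5599 0.3184 0.0645] 0.0012
barendR [ 0.5292  0.2758 -0.0966] 0.0317
barendR? [0.4915 0.2488 0.0101] 0.0016
barendL [0.4513 0.332  0.1029] 0.0223
lugL [0.5102 0.034  0.0745] 0.0003
flat [0.48910626 0.2473661  0.018     ] [0.48110358 0.36054629 0.018     ]
[[0.938, 0.346, -0.0], [0.346, -0.938, 0.001], [-0.0, -0.001, -1.0]]
```

Emit:
nudge_tcp --steps '{"increments":[[0.465,-0.301,0,-1.67],[0.465,-0.301,0,-1.67],[0.465,-0.301,0,-1.67],[0.465,-0.301,0,-1.67],[0.465,-0.301,0,-1.67],[0.465,-0.301,0,-1.67],[0.465,-0.301,0,-1.67],[0.465,-0.301,0,-1.67],[0.465,-0.301,0,-1.67],[0.465,-0.301,0,-1.67]]}' --aperture 0.085 --force 30

```text
time_s: 1.35
tool_pos: [0.5063, -0.0228, 0.2384]
ee_rot: [0.528, 0.85, -0.0, -0.001]
wrist_force: [-1.1, -0.9, -0.7]
grip_width: 0.0847
grasp_force: 0.0
```

Emit:
nudge_tcp --steps '{"increments":[[0,0,0,0],[0,0,0,0]]}'

```text
time_s: 1.6
tool_pos: [0.5046, -0.0264, 0.2394]
ee_rot: [0.531, 0.847, -0.0, -0.0]
wrist_force: [-0.3, -0.3, -0.5]
grip_width: 0.0849
grasp_force: 0.0
```

```bash
cat > look.py <<'E'
import sys,pickle,cv2
from workcell import r
n=sys.argv[1];s=r.state();c=r.get_calibration("wrist");im=r.grab_frame("wrist")
cv2.imwrite(f"pics/{n}.png",im);pickle.dump((c,s),open(f"{n}.pkl","wb"))
print(s["time_s"],s["tool_pos"].round(4) if hasattr(s["tool_pos"],"round") else s["tool_pos"],[round(float(v),3) for v in s["joint_pos"]])
from scipy.spatial.transform import Rotation as R
print(R.from_quat(s["ee_rot"]).as_matrix().round(3).tolist())
E
python3 look.py w1
```

```text
1.6 [ 0.5046 -0.0264  0.2394] [-0.052, 0.224, -0.02, 1.327, -0.0, 1.068]
[[-0.436, 0.9, -0.0], [0.9, 0.436, -0.0], [-0.0, -0.0, -1.0]]
```

View pics/w1.png

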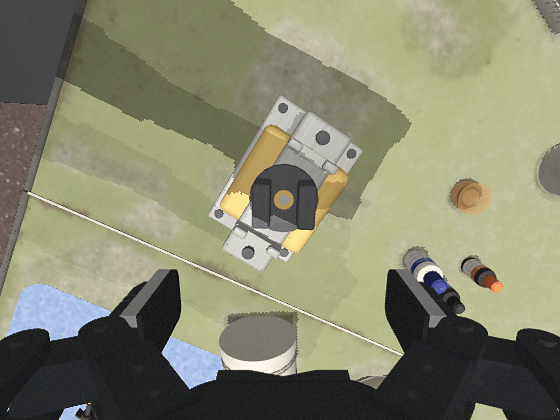

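w1 shows the nut's bolt at (284,200). The lug bolts are at (322,138) and (248,252), and the jaws run nearly vertically in the image. I'll zoom in for exact edges.

```bash
python3 - <<'E'
from h import *;from workcell import r
import pickle,cv2
c,s=pickle.load(open("w1.pkl","rb"))
t=r.get_calibration("top");sc=r.get_calibration("scene")
print(tri((c,(284,200)),(sc,(344.5,153.25)),(t,(374.5,205.25))),tri((c,(284,200)),(t,(374.5,205.25))))
C=lambda x,y,a,b:(a+x/4,b+y/4)
print(tri((c,(248,252)),(t,C(305,152,325,170))),tri((c,(322,138)),(t,C(84,134,325,170)),(sc,C(122,136,295,135))))
im=cv2.imread("pics/w1.png")[115:265,200:400]
cv2.imwrite("pics/w1c.png",cv2.resize(im,(800,600),interpolation=cv2.INTER_CUBIC))
E
```

```text
(array([ 0.50446283, -0.02564084,  0.08298674]), np.float64(0.0020124196084162545)) (array([ 0.50723904, -0.03069278,  0.0602545 ]), np.float64(0.0017410770979641118))
(array([ 0.50003231, -0.0952115 ,  0.04911174]), np.float64(7.401041552398629e-05)) (array([0.51064901, 0.03492195, 0.07509255]), np.float64(0.0017956502672468913))
```

View pics/w1c.png

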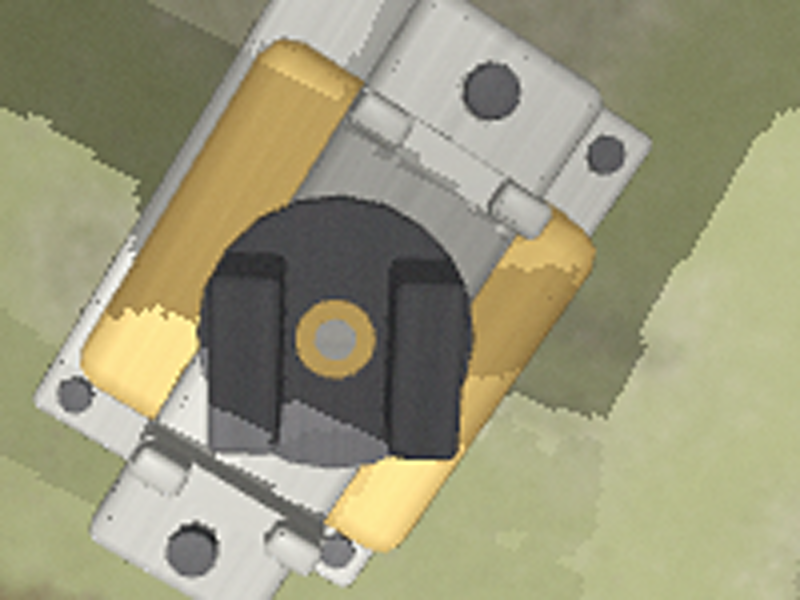

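```bash
python3 - <<'E'
from h import *;import pickle
c,s=pickle.load(open("w1.pkl","rb"))
C=lambda x,y:(200+x/4,115+y/4)
Z=lambda x,y,z:atz(c,C(x,y),z)[:2]
ang=lambda a,b:np.degrees(np.arctan2(*(b-a)[::-1]))
J=[Z(*p,.113) for p in((213,277),(210,452),(282,280),(276,445),(391,283),(387,455),(466,283),(460,458))]
for i in(0,2,4,6):print("jaw edge",ang(J[i+1],J[i]).round(2))
print("ctr",(J[0]+J[1]+J[6]+J[7])/4,"width",np.linalg.norm((J[0]+J[1]-J[6]-J[7])/2),"len",np.linalg.norm(J[6]-J[7]))
for z in(.08,.083,.085):print("bolt",z,Z(335,339,z))
for z in(.073,.076,.079):
  a,b=Z(191,550,z),Z(491,91,z);print("lugbolts",ang(a,b).round(2),(a+b)/2,np.linalg.norm(a-b))
n=[Z(*p,.092) for p in((382,112),(522,199),(160,459),(293,540))]
a,b=(n[2]+n[3])/2,(n[0]+n[1])/2
print("lugs",ang(a,b),(a+b)/2,np.linalg.norm(a-b))
print("tool y ang",ang(np.zeros(2),R.from_quat(s["ee_rot"]).as_matrix()[:2,1]))
E
```

```text
jaw edge 113.53
jaw edge 113.2
jaw edge 115.15
jaw edge 115.35
ctr [ 0.50538133 -0.02349851] width 0.04887232992727417 len 0.035080622193222465
bolt 0.08 [ 0.50578063 -0.02504311]
bolt 0.083 [ 0.50547101 -0.02443131]
bolt 0.085 [ 0.50526459 -0.02402344]
lugbolts 83.25 [ 0.50554056 -0.0248726 ] 0.12360090894043867
lugbolts 83.25 [ 0.50524052 -0.02427672] 0.1223693519212519
lugbolts 83.25 [ 0.50494049 -0.02368083] 0.12113779490206514
lugs 83.19362612770477 [ 0.50423361 -0.02148018] 0.08700735253376399
tool y ang 25.83928110276783
```

Emit:
nudge_tcp --steps '{"increments":[[0.0017,0.0016,0.06,0.027],[0.0017,0.0016,0.11,0.027],[0.0017,0.0016,0.136,0.027],[0.0017,0.0016,0.136,0.027],[0.0017,0.0016,0.136,0.027]]}' --aperture 0.085 --force 30

```text
time_s: 2.28
tool_pos: [0.5065, -0.0238, 0.1047]
ee_rot: [0.542, 0.84, 0.0, 0.001]
wrist_force: [-0.2, -0.3, 1.4]
grip_width: 0.0848
grasp_force: 0.0
```

Emit:
nudge_tcp --steps '{"increments":[[0,0,0,0],[0,0,0,0],[0,0,0,0],[0,0,0,0],[0,0,0,0],[0,0,0,0]]}' --aperture 0.03 --force 30

```text
time_s: 3.02
tool_pos: [0.5045, -0.0242, 0.1039]
ee_rot: [0.542, 0.84, -0.001, -0.0]
wrist_force: [-15.0, -7.8, 15.3]
grip_width: 0.0491
grasp_force: 30.4
```

```bash
python3 -c "
from workcell import r;print(r.nose_length,r.state()['torque'],r.state()['time_s'])"
```

```text
0.008 [-1.5370618   3.02434819 -0.1121334 ] 3.025
```

Emit:
nudge_tcp --steps '{"increments":[[0,-0.001,-0.001,0.09],[0,-0.001,-0.001,0.18],[0,-0.001,-0.001,0.27],[0,-0.001,-0.001,0.36],[0,-0.001,-0.001,0.45],[0,-0.001,-0.001,0.53],[0,-0.001,-0.001,0.543],[0,-0.001,-0.001,0.543],[0,-0.001,-0.001,0.543]]}'

```text
time_s: 4.15
tool_pos: [0.5045, -0.0242, 0.1041]
ee_rot: [0.747, 0.665, -0.001, 0.0]
wrist_force: [0.2, -5.4, -7.3]
grip_width: 0.049
grasp_force: 36.3
```

```bash
python3 -c "
from workcell import r
from scipy.spatial.transform import Rotation as R
import numpy as np
s=r.state();m=R.from_quat(s['ee_rot']).as_matrix();print(s['torque'],np.degrees(np.arctan2(m[1,1],m[0,1])))"
```

```text
[-1.03778072  0.21690985 -0.06425427] -6.653876384094934
```

Emit:
nudge_tcp --steps '{"increments":[[0,0,0,0],[0,0,0,0],[0,0,0,0],[0,0,0,0]]}' --aperture 0.085

```text
time_s: 4.65
tool_pos: [0.505, -0.0237, 0.1044]
ee_rot: [0.747, 0.665, 0.0, 0.0]
wrist_force: [0.4, 0.2, 0.9]
grip_width: 0.0853
grasp_force: 0.0
```

Emit:
nudge_tcp --steps '{"increments":[[0,0,-0.05,0],[0,0,-0.1,0],[0,0,-0.136,0],[0,0,-0.136,0],[0,0,-0.136,0],[0,0,-0.136,0]]}'

```text
time_s: 5.4
tool_pos: [0.5044, -0.0237, 0.2392]
ee_rot: [0.747, 0.665, -0.001, -0.001]
wrist_force: [-0.9, 0.5, 0.1]
grip_width: 0.0849
grasp_force: 0.0
```

```bash
python3 look.py w2; python3 - <<'E'
import cv2
im=cv2.imread("pics/w2.png")[115:265,180:380]
cv2.imwrite("pics/w2c.png",cv2.resize(im,(800,600),interpolation=cv2.INTER_CUBIC))
E
```

```text
5.4 [ 0.5044 -0.0237  0.2392] [-0.047, 0.225, -0.019, 1.328, 0.0, 1.641]
[[0.117, 0.993, -0.002], [0.993, -0.117, 0.0], [-0.0, -0.002, -1.0]]
```

View pics/w2c.png

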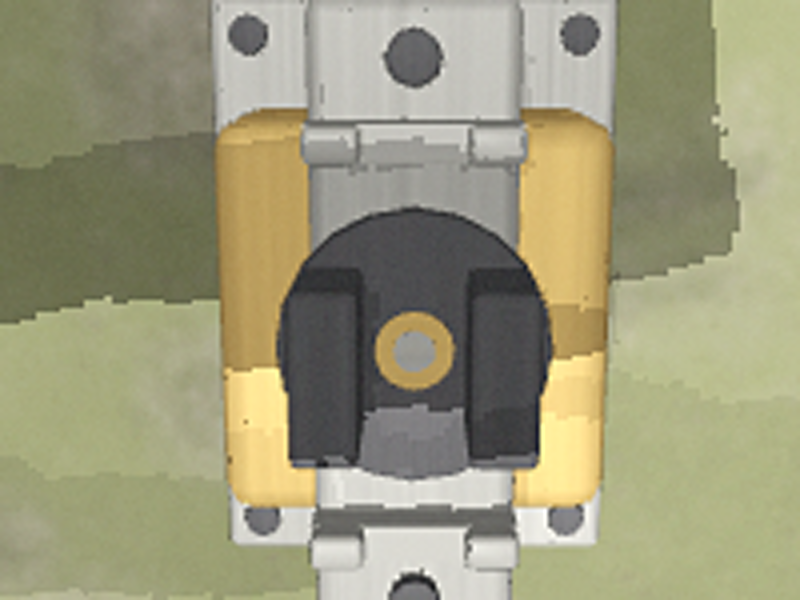

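The nut is now lined up. Both notch centres and the slot centre fall at crop columns 413.5-414.5, with the bolt at (414,350). I'll work out the seat and then go to the long bar.

```bash
python3 - <<'E'
from h import *;import pickle
c,s=pickle.load(open("w2.pkl","rb"))
C=lambda x,y:(180+x/4,115+y/4)
Z=lambda x,y,z:atz(c,C(x,y),z)[:2]
c1,_=pickle.load(open("w1.pkl","rb"))
print("bolt",Z(414,350,.083),Z(414,350,.085), tri((c,C(414,350)),(c1,(200+335/4,115+339/4))))
a,b=Z(414.5,600-0,.085),Z(413.5,145,.085)
print("line ang",np.degrees(np.arctan2(*(b-a)[::-1])))
# lug walls facing away: far lug top 124..162, near lug top 528..566 rows, z .092
print("lugmid", (Z(414,143,.092)+Z(414,547,.092))/2, np.linalg.norm(Z(414,143,.092)-Z(414,547,.092)))
jt=[Z(*p,.113) for p in((292,292),(292,463),(540,292),(538,463))];print("jaws",np.mean(jt,0))
print("to bar",local(s,(.485,.306,.239)), "w/ bar above", s["tool_pos"])
E
```

```text
bolt [ 0.50513557 -0.02448224] [ 0.50518785 -0.02401208] (array([ 0.50520516, -0.02389896,  0.08554143]), np.float64(1.4160939589108105e-05))
line ang 83.41435412433516
lugmid [ 0.50529419 -0.02301825] 0.08666440131427715
jaws [ 0.50552981 -0.02320733]
to bar [ 3.25191764e-01 -5.77220108e-02  2.85220756e-04] w/ bar above [ 0.50437349 -0.02370626  0.23921718]
```

Emit:
nudge_tcp --steps '{"increments":[[0.325,-0.058,0,-0.187],[0.325,-0.058,0,-0.187],[0.325,-0.058,0,-0.187],[0.325,-0.058,0,-0.187],[0.325,-0.058,0,-0.187],[0.325,-0.058,0,-0.187],[0.325,-0.058,0,-0.187],[0.325,-0.058,0,-0.187],[0.325,-0.058,0,-0.187]]}'

```text
time_s: 6.58
tool_pos: [0.4856, 0.3045, 0.2405]
ee_rot: [0.683, 0.731, 0.0, 0.0]
wrist_force: [-0.5, 0.2, -0.6]
grip_width: 0.0852
grasp_force: 0.0
```

```bash
python3 look.py w3; python3 - <<'E'
import cv2
im=cv2.imread("pics/w3.png")[80:280,140:420]
cv2.imwrite("pics/w3c.png",cv2.resize(im,(784,560),interpolation=cv2.INTER_CUBIC))
E
```

```text
6.575 [0.4856 0.3045 0.2405] [0.56, 0.368, 0.177, 1.38, -0.0, 2.063]
[[-0.068, 0.998, 0.0], [0.998, 0.068, -0.0], [-0.0, 0.0, -1.0]]
```

View pics/w3c.png

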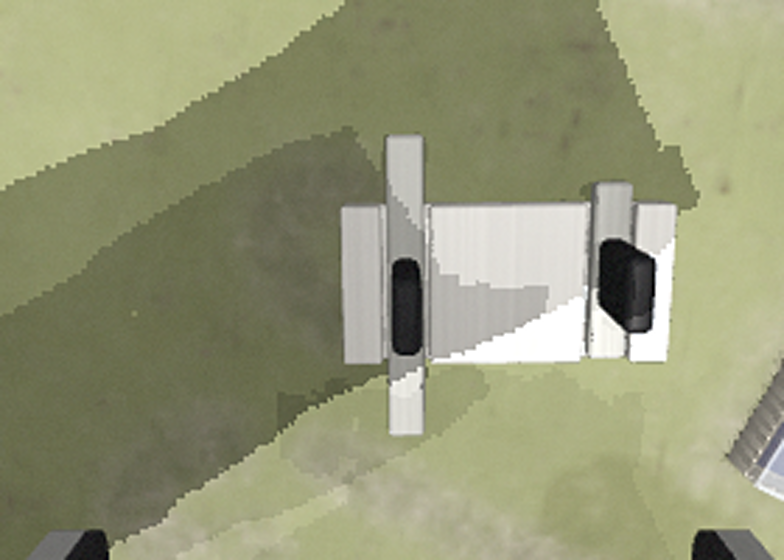

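The long bar runs from (404,136) to (406,434) in the crop. Its tab is at cols 392-422 and rows 258-355. The short bar is on the right.

```bash
python3 - <<'E'
from h import *;import pickle
from workcell import r
c,s=pickle.load(open("w3.pkl","rb"))
C=lambda x,y:(140+x/2.8,80+y/2.8)
Z=lambda x,y,z:atz(c,C(x,y),z)[:2]
a,b=Z(406,435,.018),Z(404.5,135,.018)
print("bar",(a+b)/2,np.linalg.norm(a-b),"ang",np.degrees(np.arctan2(*(b-a)[::-1])))
for z in(.062,.066,.07):print("tab",z,(Z(393,272,z)+Z(421,355,z))/2,np.linalg.norm(Z(407,272,z)-Z(407,355,z)),np.linalg.norm(Z(393,300,z)-Z(421,300,z)))
m=(a+b)/2
p=px(c,np.r_[m,.066]);print("tab top ctr should be at crop",(p[0]-140)*2.8,(p[1]-80)*2.8)
# height check: tab top centre from wrist + top + scene
q=C(407,313)
print("tri tab w+scene",tri((c,q),(r.get_calibration("scene"),(80+655/4,228+102/4))))
print("shift",local(s,np.r_[m,.04]))
E
```

```text
bar [0.48811936 0.3081155 ] 0.11299399651739822 ang 94.24904786942488
tab 0.062 [0.48840396 0.30853897] 0.027804783822133722 0.009174551727299448
tab 0.066 [0.48831154 0.30935589] 0.02744964887217799 0.009057370310267616
tab 0.07 [0.48821912 0.3101728 ] 0.02709451392222225 0.008940188893235782
tab top ctr should be at crop 406.3072697971398 317.68151549055864
tri tab w+scene (array([0.48697793, 0.30821051, 0.06661923]), np.float64(0.001999521742006156))
shift [0.00341759 0.00274989 0.20046961]
```

Emit:
nudge_tcp --steps '{"increments":[[0.0036,0.0028,0.06,-0.006],[0.0036,0.0028,0.12,-0.006],[0.0036,0.0028,0.17,-0.006],[0.0036,0.0028,0.19,-0.006],[0.0036,0.0028,0.19,-0.006],[0.0036,0.0028,0.19,-0.006]]}' --aperture 0.05 --force 40

```text
time_s: 7.38
tool_pos: [0.4886, 0.3097, 0.0517]
ee_rot: [0.68, 0.733, 0.001, 0.0]
wrist_force: [0.3, -0.5, 0.5]
grip_width: 0.0503
grasp_force: 0.0
```

Emit:
nudge_tcp --steps '{"increments":[[0,0,0,0],[0,0,0,0],[0,0,0,0],[0,0,0,0],[0,0,0,0],[0,0,0,0]]}' --aperture 0 --force 40

```text
time_s: 8.12
tool_pos: [0.4882, 0.3098, 0.0511]
ee_rot: [0.68, 0.733, 0.001, 0.0]
wrist_force: [-1.8, 0.3, 7.2]
grip_width: 0.0094
grasp_force: 41.2
```

Emit:
nudge_tcp --steps '{"increments":[[0,0,-0.01,0],[0,0,-0.05,0],[0,0,-0.11,0],[0,0,-0.16,0],[0,0,-0.19,0],[0,0,-0.19,0],[0,0,-0.19,0]]}'

```text
time_s: 9.0
tool_pos: [0.4875, 0.3094, 0.2395]
ee_rot: [0.68, 0.733, -0.001, -0.0]
wrist_force: [-0.7, -0.2, -2.4]
grip_width: 0.0092
grasp_force: 40.2
```

Emit:
nudge_tcp --steps '{"increments":[[-0.332,-0.0074,0,0.192],[-0.332,-0.0074,0,0.192],[-0.332,-0.0074,0,0.192],[-0.332,-0.0074,0,0.192],[-0.332,-0.0074,0,0.192],[-0.332,-0.0074,0,0.192],[-0.332,-0.0074,0,0.192],[-0.332,-0.0074,0,0.192],[-0.332,-0.0074,0,0.192],[-0.332,-0.0074,0,0.192]]}'

```text
time_s: 10.25
tool_pos: [0.5056, -0.0212, 0.2402]
ee_rot: [0.746, 0.665, -0.0, -0.0]
wrist_force: [-1.1, -0.5, -1.2]
grip_width: 0.0092
grasp_force: 40.1
```

Emit:
nudge_tcp --steps '{"increments":[[0,0,0.04,0],[0,0,0.06,0],[0,0,0.06,0],[0,0,0.06,0]]}'

```text
time_s: 10.75
tool_pos: [0.5061, -0.0218, 0.1813]
ee_rot: [0.747, 0.665, 0.0, 0.0]
wrist_force: [0.9, 0.2, -1.1]
grip_width: 0.0093
grasp_force: 40.1
```

```bash
python3 look.py w4;  python3 - <<'E'
import cv2
im=cv2.imread("pics/w4.png")[60:420,40:520]
cv2.imwrite("pics/w4c.png",cv2.resize(im,(800,600),interpolation=cv2.INTER_CUBIC))
E
```

```text
10.75 [ 0.5061 -0.0218  0.1813] [-0.043, 0.243, -0.143, 1.183, -0.0, 1.643]
[[0.115, 0.993, 0.001], [0.993, -0.115, -0.0], [0.0, 0.001, -1.0]]
```

View pics/w4c.png

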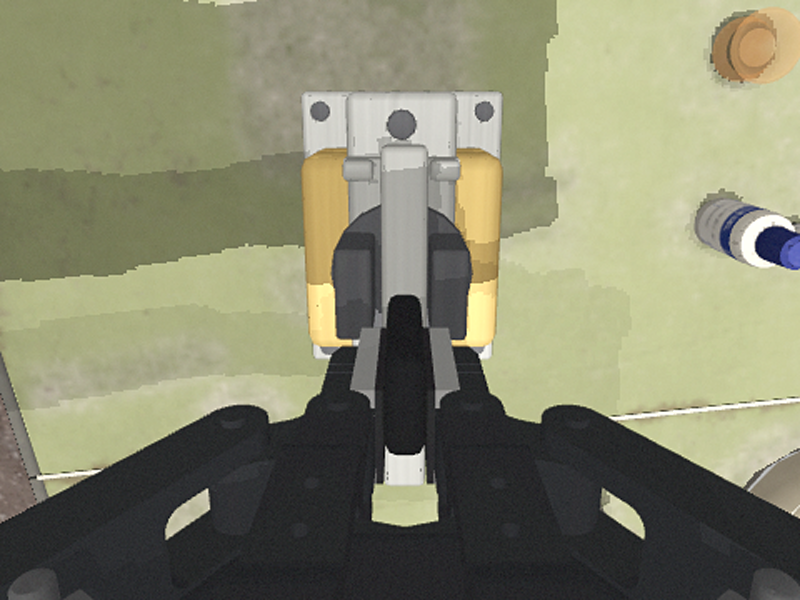

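The bar is above the slot. Its far end is at row 145, its near end at row 485 and its middle column is 405. The nut's middle column is about 401.5 and the lug bolt is at (401,124).

Emit:
nudge_tcp --steps '{"increments":[[0,0,0,0],[0,0,0,0]]}'

```text
time_s: 11.05
tool_pos: [0.5059, -0.022, 0.1808]
ee_rot: [0.747, 0.665, 0.0, 0.0]
wrist_force: [-0.2, -0.5, -1.5]
grip_width: 0.0093
grasp_force: 40.1
```

```bash
python3 - <<'E'
from h import *;import pickle
c,s=pickle.load(open("w4.pkl","rb"))
C=lambda x,y:(40+x*.6,60+y*.6)
zt=s["tool_pos"][2]-.0331
Z=lambda x,y,z:atz(c,C(x,y),z)
a,b=Z(406,485,zt),Z(404.5,146,zt)
l=lambda X:local(s,X).round(4)
print("ends in tool",l(a),l(b),"len",np.linalg.norm(a-b),"mid",l((a+b)/2))
print("bolt lug",l(Z(401,124,.076)),"notch far",l(Z((374+429)/2,170,.092)),"jaws",l(Z(401.5,300,.113)))
print("seat",l([.5048,-.0238,.085]))
E
```

```text
ends in tool [-0.0575  0.0007  0.0331] [0.0553 0.0003 0.0331] len 0.11282842427328094 mid [-0.0011  0.0005  0.0331]
bolt lug [ 0.0586 -0.001   0.1053] notch far [ 0.0419 -0.0008  0.0893] jaws [-0.0037 -0.0008  0.0683]
seat [-0.0021 -0.0012  0.0963]
```

Emit:
nudge_tcp --steps '{"increments":[[-0.001,-0.0013,0.01,0],[-0.001,-0.0013,0.02,0],[-0.001,-0.0013,0.03,0],[-0.001,-0.0013,0.04,0],[-0.001,-0.0013,0.048,0],[-0.001,-0.0013,0.05,0],[-0.001,-0.0013,0.05,0],[-0.001,-0.0013,0.05,0]]}'

```text
time_s: 12.05
tool_pos: [0.5045, -0.0229, 0.1306]
ee_rot: [0.747, 0.665, 0.0, 0.0]
wrist_force: [-0.2, 0.8, -1.0]
grip_width: 0.0092
grasp_force: 40.0
```

Emit:
nudge_tcp --steps '{"increments":[[0,0,0.001,0],[0,0,0.002,0],[0,0,0.002,0]]}'

```text
time_s: 12.42
tool_pos: [0.5042, -0.0229, 0.1283]
ee_rot: [0.747, 0.665, -0.0, -0.0]
wrist_force: [0.3, -0.0, -0.6]
grip_width: 0.009
grasp_force: 40.0
```

Emit:
nudge_tcp --steps '{"increments":[[0,0,0.001,0],[0,0,0.001,0],[0,0,0.001,0]]}'

```text
time_s: 12.8
tool_pos: [0.5044, -0.0228, 0.128]
ee_rot: [0.747, 0.665, 0.0, 0.0]
wrist_force: [-3.0, -0.4, 11.3]
grip_width: 0.0088
grasp_force: 41.9
```

Emit:
nudge_tcp --steps '{"increments":[[0,0,0.001,0],[0,0,0.001,0],[0,0,0.001,0]]}'

```text
time_s: 13.18
tool_pos: [0.5046, -0.0229, 0.1279]
ee_rot: [0.747, 0.665, 0.001, 0.001]
wrist_force: [-8.8, 0.3, 26.6]
grip_width: 0.0094
grasp_force: 44.4
```

Emit:
nudge_tcp --steps '{"increments":[[0,0,-0.0015,0],[0,0,-0.0015,0]]}'

```text
time_s: 13.42
tool_pos: [0.5045, -0.0228, 0.1281]
ee_rot: [0.747, 0.665, 0.0, 0.0]
wrist_force: [-1.7, 0.4, 6.9]
grip_width: 0.0093
grasp_force: 41.2
```

Emit:
nudge_tcp --steps '{"increments":[[0,0,0,0],[0,0,0,0],[0,0,0,0],[0,0,0,0]]}' --aperture 0.05

```text
time_s: 13.92
tool_pos: [0.5042, -0.0228, 0.1277]
ee_rot: [0.747, 0.665, -0.0, -0.0]
wrist_force: [0.2, 0.0, 0.6]
grip_width: 0.0498
grasp_force: 0.0
```

Emit:
nudge_tcp --steps '{"increments":[[0,0,-0.02,0],[0,0,-0.06,0],[0,0,-0.1,0],[0,0,-0.11,0],[0,0,-0.11,0],[0,0,-0.11,0]]}'

```text
time_s: 14.68
tool_pos: [0.5037, -0.0228, 0.2366]
ee_rot: [0.747, 0.665, -0.001, -0.001]
wrist_force: [0.1, -0.9, -0.6]
grip_width: 0.0503
grasp_force: 0.0
```

```bash
python3 look.py w5;  python3 - <<'E'
import cv2,numpy as np
from workcell import r
t=r.grab_frame("scene");cv2.imwrite("pics/scene1.png",t)
im=cv2.imread("pics/w5.png")[80:280,180:380]
f=lambda i:cv2.resize(i,(400,400),interpolation=cv2.INTER_CUBIC)
cv2.imwrite("pics/end.png",np.hstack([f(im),f(t[105:205,295:395])]))
E
```

```text
14.675 [ 0.5037 -0.0228  0.2366] [-0.045, 0.224, -0.028, 1.321, 0.0, 1.641]
[[0.116, 0.993, -0.002], [0.993, -0.116, 0.0], [-0.0, -0.002, -1.0]]
```

View pics/end.png

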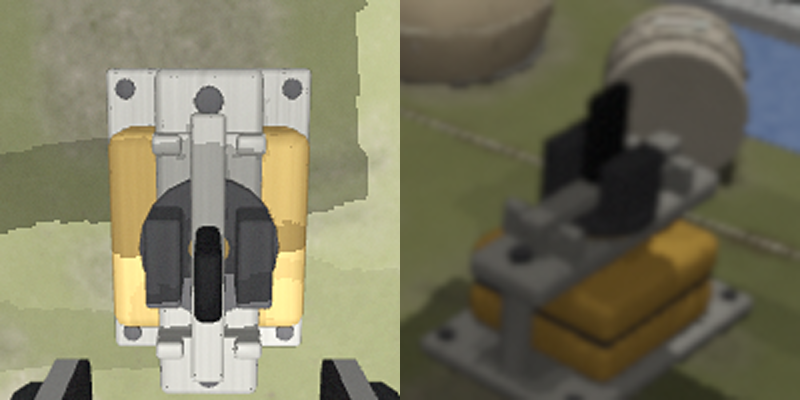

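The bar lies in both notches and the slot with its tab up. I'll check the centring in numbers: bar ends at rows 115 and about 379, and lug-top middles at rows 145 and 347.

```bash
python3 - <<'E'
from h import *;import pickle
c,s=pickle.load(open("w5.pkl","rb"))
Z=lambda x,y,z:local(s,atz(c,(180+x/2,80+y/2),z)).round(4)
a,b=Z(208,115,.095),Z(208.5,379,.095);print("bar",a,b,(a+b)/2,np.linalg.norm(a-b))
a,b=Z(209,145,.092),Z(209,347,.092);print("lugs",a,b,(a+b)/2,np.linalg.norm(a-b))
E
```

```text
bar [0.0548 0.0014 0.1416] [-0.0567  0.0017  0.1416] [-0.00095  0.00155  0.1416 ] 0.11150040358671354
lugs [0.043  0.0019 0.1446] [-0.0431  0.0019  0.1446] [-5.000e-05  1.900e-03  1.446e-01] 0.0861
```

```bash
python3 -c "
from workcell import r;print(r.job_done())"
```

```text
the job is handed in; nothing more can be done
None
```

The nut is lined up with the notches, and the long keeper bar is lying tab up through both notches and the slot, fully down and centred to about 1 mm; the short bar was left in its rest, and I handed the job in at about 15 s.

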